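# Sort the turner's finished pieces into their trays

### The job

The five finished pieces off the lathe are mixed up on the bench. Stand each one upright on the floor of the tray that has a pattern piece of the same kind screwed into it: both egg cups in the egg cup tray, both napkin rings (on end) in the napkin ring tray and the candlestick in the candlestick tray, none stacked on or leaning against another. Leave the coffee cup and the wax tin where they are.

Things in the scene. Friction and masses are not known exactly. Their poses are not given: they have to be found in the camera images.
- egg_cup_a_mid (a point): loose egg cup of pale turned wood, standing upright: 64 mm high, round foot 40 mm across, thin stem, open bowl 46 mm across, nearly straight-sided from 40 mm above its foot to the rim (grip there). This point is on its axis, half-way up, 32 mm above its underside; z up along the axis. About 45 g
- egg_cup_b_mid (a point): the second egg cup, the same in every way as the first; this point as there
- napkin_ring_a_mid (a point): loose napkin ring of pale turned wood, standing on a flat end: a plain tube 36 mm high, 52 mm outside and 42 mm inside diameter. This point is on its axis, half-way up, 18 mm above its underside; z along the axis. About 30 g
- napkin_ring_b_mid (a point): the second napkin ring, the same in every way as the first; this point as there
- candlestick_mid (a point): loose candlestick of pale turned wood, standing upright: 80 mm high, round base 56 mm across, thin stem, and at the top a straight-sided cup 36 mm across from 48 to 80 mm above the underside (grip there) with a candle socket. This point is on its axis, half-way up, 40 mm above its underside; z up along the axis. About 75 g
- egg_tray: egg cup tray: fixed shallow wooden tray lined with grey felt, 158 mm deep (x) by 210 mm wide (y), floor 8 mm thick, lip 6 mm thick rising to 18 mm above the bench. Origin: centre of its underside; z up. A pattern egg cup is screwed down at x = +40 mm, y = 0 (the side away from the robot), 64 mm high; the floor before it is free: two pieces fit side by side at x = -30 mm, y = -47 and +47 mm
- ring_tray: napkin ring tray: fixed shallow wooden tray lined with grey felt, 158 mm deep (x) by 210 mm wide (y), floor 8 mm thick, lip 6 mm thick rising to 18 mm above the bench. Origin: centre of its underside; z up. A pattern napkin ring (on end) is screwed down at x = +40 mm, y = 0 (the side away from the robot), 36 mm high; the floor before it is free: two pieces fit side by side at x = -30 mm, y = -47 and +47 mm
- stick_tray: candlestick tray: fixed shallow wooden tray lined with grey felt, 158 mm deep (x) by 210 mm wide (y), floor 8 mm thick, lip 6 mm thick rising to 18 mm above the bench. Origin: centre of its underside; z up. A pattern candlestick is screwed down at x = +40 mm, y = 0 (the side away from the robot), 80 mm high; the floor before it is free: two pieces fit side by side at x = -30 mm, y = -47 and +47 mm
- coffee_cup_mid (a point): bystander: a white paper takeaway cup with a black lid, 106 mm high, 80 mm across the lid, to be left alone. This point is on its axis, half-way up
- wax_tin_mid (a point): bystander: a round metal tin of wax, 46 mm high, 87 mm across, to be left alone. This point is on its axis, half-way up
Mind the look-alikes: they are no part of the job. What is shaped like the part that bears napkin_ring_a_mid but grey or turquoise is not meant. Leave any red look-alike of the part that bears napkin_ring_b_mid alone.

How it is judged:
At the end, for the whole second after the job is handed in: Each of the five pieces stands on the floor of its own kind's tray, at rest: its centre within the tray's rim (70 mm of the tray's centre along its depth, 95 mm along its width), at standing height on the tray floor within 5 mm, its axis upright within 0.12 rad (a napkin ring either way up) (x of egg_cup_a_mid in the frame of egg_tray between -0.07 and 0.07 m and y of egg_cup_a_mid in the frame of egg_tray between -0.095 and 0.095 m and z of egg_cup_a_mid in the frame of egg_tray between 0.035 and 0.045 m and angle between each of egg_cup_a_mid, egg_cup_b_mid, candlestick_mid's own z axis and vertical below 0.12 rad and linear speed of each of egg_cup_a, egg_cup_b, napkin_ring_a, napkin_ring_b, candlestick below 0.02 m/s and x of egg_cup_b_mid in the frame of egg_tray between -0.07 and 0.07 m and y of egg_cup_b_mid in the frame of egg_tray between -0.095 and 0.095 m and z of egg_cup_b_mid in the frame of egg_tray between 0.035 and 0.045 m and x of napkin_ring_a_mid in the frame of ring_tray between -0.07 and 0.07 m and y of napkin_ring_a_mid in the frame of ring_tray between -0.095 and 0.095 m and z of napkin_ring_a_mid in the frame of ring_tray between 0.021 and 0.031 m and angle between the z axis of each of napkin_ring_a_mid, napkin_ring_b_mid and the z axis of ring_tray, either way round below 0.12 rad and x of napkin_ring_b_mid in the frame of ring_tray between -0.07 and 0.07 m and y of napkin_ring_b_mid in the frame of ring_tray between -0.095 and 0.095 m and z of napkin_ring_b_mid in the frame of ring_tray between 0.021 and 0.031 m and x of candlestick_mid in the frame of stick_tray between -0.07 and 0.07 m and y of candlestick_mid in the frame of stick_tray between -0.095 and 0.095 m and z of candlestick_mid in the frame of stick_tray between 0.043 and 0.053 m); the robot touches nothing.
It fails at once if the coffee cup is pushed more than 25 mm or knocked over (distance of coffee_cup_mid from where it was at the start of the episode above 0.025 m).
It fails at once if the wax tin is pushed more than 25 mm or knocked over (distance of wax_tin_mid from where it was at the start of the episode above 0.025 m).
It also fails if it takes over 133 s, if anything falls off the work surface, if the arm or the gripper's body presses on something with over 40 N, if the wrist force passes 120 N, or if a joint passes its speed limit or range.

### The arm

A 6-joint arm with a two-finger parallel gripper is mounted at the origin on the work surface. World frame = base frame: x ahead of the robot, y to its left, z up, the work surface at z = 0. Lengths are in m, angles in rad, forces in N, time in s.
With the tool pointing down it reaches from about 0.375 to 0.9 m from the base axis. Payload 3.1 kg.
Tool frame: the origin (TCP) lies on the centre line of the jaws, within the pads' length; the fingertips stand 19 mm ahead of it and the grasp point (between the pads) is the TCP; z points along the fingers, y is the line along which they close (so a half turn about z gives the same grasp; the last joint's range is limited). The gripper opens to 85 mm and grips with 20 to 120 N. Pads are 22 mm wide; open, the fingers measure 114 mm over their backs; the gripper's body (76 mm by 85 mm) begins 54 mm behind the grasp point. The pads swing forward as they close: fully open they stand 13 mm farther back than shut.
Start: joints at [-1.45, 0.527, 1.433, -0, 1.181, -0.178], TCP at [0.184, -0.597, 0.221] pointing down, gripper open.
Joint ranges: [-3.08, 3.08], [-0.75, 2.2], [0.22, 2.44], [-1.43, 4.57], [0, 2.65], [-2.85, 2.85]. Speed limits (rad/s): [2.79, 2.79, 3.14, 3.14, 3.14, 3.14].

### API

Orientations are given as a unit quaternion [x, y, z, w].
In Python, from station import manip gives the robot as it stands.
- The arm moves only by the tool servo_tool, never from a script. Its argument "rows" is a list that holds one entry, the list of rows, each a list of 7 numbers: the turn, a rotation vector about the tool's x, y, z in degrees, then the shift along the tool's x, y, z in m, then the gripper command: -1 is shut, 1 is fully open, values between are in proportion. In form: [[[wx, wy, wz, tx, ty, tz, jaw], ...]]. A call has 1 to 8 rows; each row shifts and turns the commanded pose from where the row before left it, along the tool's axes as they then stand; what a row does not reach is not made up. A row lasts 1/12 s, in which the tool goes at most 41.7 mm and 7.16 degrees, less where a joint would pass 70% of its speed; a pose out of reach is approached as far as the arm can. A call is refused whole if a number of a shift passes 0.0417 or a number of a turn 7.16, either way. A call with a gripper value outside its range is refused whole. The fingers move at their own pace and stop on an object; "squeeze" is the grip in N (left out, the last holds). Time passes only in rows, so rows that do not move let the fingers close. It gives the time, the measured TCP pose, the force, the opening and the grip force at its end, in the units of the state.
- manip.sense(): the state, without advancing time (a new reading comes with each control period).
- manip.snapshot(name): name is "side" or "top"; returns the picture (420x560x3 uint8, blue, green, red); there is no depth.
- manip.camera_info(name): a dict with "K" (3x3 intrinsics, pixels), "k1" (the pictures are not rectified: a ray, as slopes to the right and down, at radius r is drawn at 1 + k1 r^2 times it, then the intrinsics apply), "camera_from_world" (4x4, takes a point from world to camera coordinates). Camera axes: x right, y down, z forward; pixel columns grow to the right and rows downward; lengths in m; the calibration is good to about 2 mm. A picture is of the moment at which its call begins. camera_info takes no time and is no camera call.
- manip.sign_off(): hands the job in; it is judged then, once.
The state is a dict: "t": time; "q": joint angles; "qd": joint speeds; "tau": joint torques, N m; "tcp_pos": TCP position; "tool_rot": TCP orientation; "force": force on the tool from outside, world axes, zero at the start; "ft_torque": the same for the moment, N m; "finger_gap": opening from 0.0 (shut) to 1.0 (fully open); "gripper_force": force on a finger pad.
Only numpy, scipy, OpenCV 4.12 (cv2) and the standard library are available. Lean on these libraries where they do the work, as an engineer would, in place of code of your own. Each camera call takes 0.05 s, during which the arm holds its last target. There are 200 camera calls.

## Working session

There is one attempt and no reset: what is moved stays moved. The work goes in short steps, Python scripts to look and compute and a tool call to move; the robot and the scene stay as the last step left them, time stands still between calls to the robot, and variables do not carry over. Pictures are saved under pics/ and viewed, at most 14 in all, crops included, and the job is handed in when it is done.

Besides the shell and the picture viewer there is one more tool, called after "Request:" as a command line: name --argument value ..., lists and objects as JSON in quotes. servo_tool: Moves the arm, as the interface text tells. Its arguments: {"type":"object","properties":{"rows":{"type":"array","items":{"type":"array","items":{"type":"array","items":{"type":"number"}}}},"squeeze":{"type":"number"}},"required":["rows"]}

```bash
mkdir -p pics
cat > h.py <<'E'
import numpy as np, cv2
from station import manip
def snap(n,f=None):
    im=manip.snapshot(n)
    if f: cv2.imwrite('pics/'+f,im)
    return im
def ray(n,u,v):
    c=manip.camera_info(n);K=np.array(c['K']);T=np.array(c['camera_from_world'])
    d=np.array([(u-K[0,2])/K[0,0],(v-K[1,2])/K[1,1]]);s=d.copy()
    for _ in range(20): s=d/(1+c['k1']*(s@s))
    R=T[:3,:3];return -R.T@T[:3,3],R.T@np.array([s[0],s[1],1])
def onz(n,u,v,z):
    o,d=ray(n,u,v);return o+d*(z-o[2])/d[2]
def proj(n,p):
    c=manip.camera_info(n);K=np.array(c['K']);T=np.array(c['camera_from_world'])
    q=T[:3,:3]@np.array(p)+T[:3,3];s=q[:2]/q[2];s=s*(1+c['k1']*(s@s));return K[0,0]*s[0]+K[0,2],K[1,1]*s[1]+K[1,2]
E
python3 - <<'E'
from h import *
for n in('top','side'):
    snap(n,n+'0.png');c=manip.camera_info(n);print(n,c['K'],c['k1'],ray(n,280,210))
s=manip.sense();print(s)
E
```

```text
top [[546.93930944   0.         278.11469914]
 [  0.         546.93930944 206.74412082]
 [  0.           0.           1.        ]] -0.19168649454488473 (array([3.64762469e-01, 1.26191034e-03, 1.73665164e+00]), array([ 0.07274021, -0.0048117 , -0.99736304]))
side [[463.24337774   0.         275.94380016]
 [  0.         463.24337774 209.91260761]
 [  0.           0.           1.        ]] 0.053474777122495376 (array([0.36349657, 0.94440494, 0.99172718]), array([ 0.08830824, -0.70814295, -0.70057971]))
{'t': 0.1, 'q': array([-1.45052914e+00,  5.28371331e-01,  1.43377866e+00,  7.36838937e-06,
        1.18142403e+00, -1.78498777e-01]), 'qd': array([ 2.18788163e-03, -2.73530763e-03, -2.76698498e-03, -4.09745912e-04,
        3.68165061e-05,  5.92501314e-04]), 'tau': array([ 1.57689246e-04, -4.43302310e+01, -1.78586859e+01, -2.72529151e-04,
        3.81965510e-03,  1.83056693e-05]), 'tcp_pos': array([ 0.18391222, -0.59662584,  0.22023123]), 'tool_rot': array([ 9.88862819e-01,  1.48826556e-01,  3.22460018e-05, -9.90162614e-04]), 'force': array([-0.51472492,  0.10959805, -0.04789205]), 'ft_torque': array([ 0.0499992 , -0.01464191,  0.01618487]), 'gripper_force': 0.0, 'finger_gap': 1.0023094697528883}
```

View pics/top0.png

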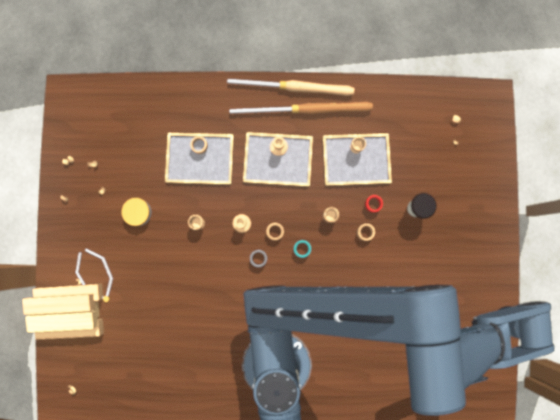

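View pics/side0.png

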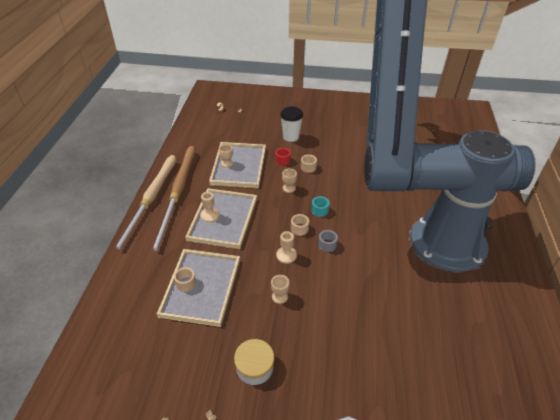

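Top: ring tray (200,159), stick tray (278,159), egg tray (357,159). Candidates: egg cups (196,222), (331,215); candlestick (241,223); wood rings (275,231), (366,232). Look-alikes to skip: red ring (374,203), turquoise (302,248), grey (258,258). Bystanders are the tin (135,212) and the cup (423,206).

```bash
cat > m.py <<'E'
from h import *
def wood(n):
    im=snap(n);h=cv2.cvtColor(im,cv2.COLOR_BGR2HSV)
    return im,cv2.inRange(h,(8,60,125),(28,255,255))
if __name__=='__main__':
    for n,b in(('top',(180,190,400,275)),('side',(255,140,350,320))):
        im,m=wood(n);k,l,st,c=cv2.connectedComponentsWithStats(m)
        for i in range(1,k):
            x,y,w,h,a=st[i]
            if a>40 and b[0]<c[i][0]<b[2] and b[1]<c[i][1]<b[3]: print(n,(x,y,w,h,a),c[i].round(1),[onz(n,x+w/2-.5,y+h/2-.5,z)[:2].round(3) for z in(.018,.036,.064,.08)])
    im=snap('top')
    cv2.imwrite('pics/crop.png',cv2.resize(im[125:275,155:445],None,fx=2.75,fy=2.75,interpolation=cv2.INTER_CUBIC))
    # tray corners at lip height
    for nm,cs in dict(ring=[(166,134),(233,134),(232,185),(165,184)],stick=[(246,134),(312,134),(312,186),(244,185)],egg=[(323,135),(389,135),(391,185),(325,186)]).items():
        P=np.array([onz('top',*c,.018)[:2] for c in cs]);print(nm,P.mean(0).round(3),P.round(3).tolist())
E
python3 m.py
```

```text
top (np.int32(0), np.int32(71), np.int32(520), np.int32(349), np.int32(108543)) [249.1 218.3] [array([0.379, 0.056]), array([0.379, 0.056]), array([0.379, 0.055]), array([0.379, 0.054])]
side (np.int32(301), np.int32(154), np.int32(16), np.int32(18), np.int32(248)) [308.2 162.5] [array([ 0.422, -0.279]), array([ 0.421, -0.256]), array([ 0.42 , -0.221]), array([ 0.419, -0.201])]
side (np.int32(282), np.int32(168), np.int32(15), np.int32(25), np.int32(294)) [288.5 179.3] [array([ 0.476, -0.18 ]), array([ 0.474, -0.16 ]), array([ 0.471, -0.127]), array([ 0.469, -0.109])]
side (np.int32(276), np.int32(214), np.int32(34), np.int32(50), np.int32(820)) [291.3 238.3] [array([0.436, 0.069]), array([0.435, 0.085]), array([0.432, 0.11 ]), array([0.431, 0.125])]
side (np.int32(270), np.int32(274), np.int32(20), np.int32(30), np.int32(447)) [279.3 287.9] [array([0.449, 0.244]), array([0.447, 0.257]), array([0.445, 0.277]), array([0.444, 0.289])]
ring [0.65  0.254] [[0.732, 0.363], [0.732, 0.146], [0.568, 0.146], [0.569, 0.36]]
stick [ 0.651 -0.001] [[0.733, 0.104], [0.735, -0.107], [0.567, -0.108], [0.568, 0.108]]
egg [ 0.652 -0.252] [[0.732, -0.142], [0.736, -0.356], [0.574, -0.36], [0.568, -0.149]]
```

View pics/crop.png

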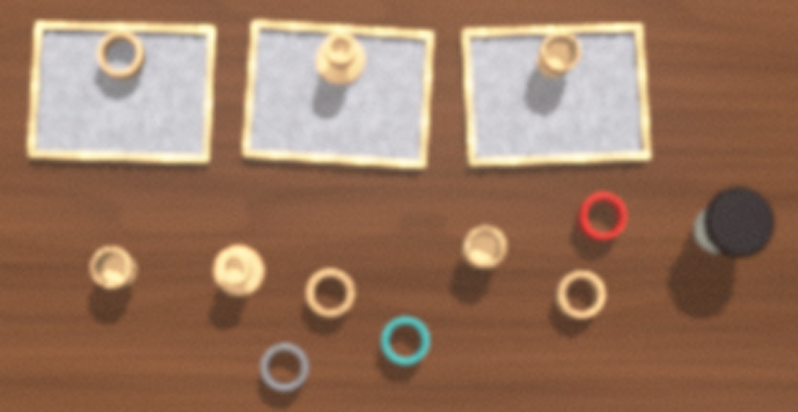

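Run:
```python
from h import *
c=lambda a,b:(155+(a+.5)/2.75-.5,125+(b+.5)/2.75-.5)
for n,p,z,h in(('eggA',(111,267),.064,.064),('eggB',(485,246),.064,.064),('stick base',(239,271),.006,.08),('stick top',(235,267),.08,.08),('ringA',(330,293),.036,.036),('ringB',(582,295),.036,.036),('red',(604,216),.036,.036),('turq',(406,341),.036,.036),('grey',(284,367),.036,.036),('lid',(739,222),.106,.106),('pegg',(559,55),.072,.08),('pring',(120,55),.044,.04),('pst',(341,49),.088,.08)):
    P=onz('top',*c(*p),z);print(n,P[:2].round(3),'r',np.hypot(*P[:2]).round(3),'ang',np.degrees(np.arctan2(P[1],P[0])).round(1),'side top',np.round(proj('side',[P[0],P[1],h]),0),'bot',np.round(proj('side',[P[0],P[1],0]),0))
```

```text
eggA [0.448 0.254] r 0.515 ang 29.6 side top [280. 281.] bot [279. 296.]
eggB [ 0.476 -0.164] r 0.503 ang -19.0 side top [289. 172.] bot [288. 188.]
stick base [0.448 0.114] r 0.462 ang 14.3 side top [287. 235.] bot [286. 254.]
stick top [0.449 0.114] r 0.463 ang 14.2 side top [287. 235.] bot [286. 254.]
ringA [0.422 0.009] r 0.423 ang 1.2 side top [300. 220.] bot [299. 228.]
ringB [ 0.423 -0.277] r 0.506 ang -33.3 side top [309. 158.] bot [308. 167.]
red [ 0.513 -0.303] r 0.596 ang -30.6 side top [283. 151.] bot [283. 160.]
turq [ 0.369 -0.077] r 0.377 ang -11.8 side top [320. 201.] bot [320. 210.]
grey [0.338 0.06 ] r 0.344 ang 10.1 side top [328. 236.] bot [327. 244.]
lid [ 0.502 -0.442] r 0.669 ang -41.4 side top [291. 111.] bot [291. 137.]
pegg [ 0.692 -0.247] r 0.734 ang -19.6 side top [226. 146.] bot [228. 165.]
pring [0.692 0.253] r 0.737 ang 20.1 side top [185. 275.] bot [187. 284.]
pst [ 0.692 -0.001] r 0.692 ang -0.1 side top [208. 197.] bot [210. 216.]
```

The positions agree between the two views to about 2 px, and pieces and trays match the given sizes. I'll start with egg cup B, squaring the tool so its x = world x, y = −world y and z = down.

Request:
servo_tool --rows '[[[0, 0, 5.7, 0, 0, 0, 1], [0, 0, 5.7, 0, 0, 0, 1], [0, 0, 5.7, 0, 0, 0, 1], [0, 0, 0, 0.022, -0.033, 0, 1], [0, 0, 0, 0.022, -0.033, 0, 1], [0, 0, 0, 0.022, -0.033, 0, 1], [0, 0, 0, 0.022, -0.033, 0, 1], [0, 0, 0, 0.022, -0.033, 0, 1]]]' --squeeze 30

```text
t: 0.92
tcp_pos: [0.2945, -0.4306, 0.221]
tool_rot: [1.0, -0.0, 0.0, -0.0]
force: [0.8, -0.0, 0.4]
finger_gap: 0.998
gripper_force: 0.0
```

Request:
servo_tool --rows '[[[0, 0, 0, 0.022, -0.033, 0, 1], [0, 0, 0, 0.022, -0.033, 0, 1], [0, 0, 0, 0.022, -0.033, 0, 1], [0, 0, 0, 0.022, -0.033, 0, 1], [0, 0, 0, 0.022, -0.033, 0, 1], [0, 0, 0, 0.022, -0.033, 0, 1], [0, 0, 0, 0.022, -0.033, 0, 1], [0, 0, 0, 0.022, -0.033, 0, 1]]]'

```text
t: 1.58
tcp_pos: [0.4706, -0.1664, 0.2213]
tool_rot: [1.0, 0.0, 0.0, 0.0]
force: [0.5, -0.3, 0.1]
finger_gap: 1.001
gripper_force: 0.0
```

Request:
servo_tool --rows '[[[0, 0, 0, 0, 0, 0, 1], [0, 0, 0, 0, 0, 0, 1], [0, 0, 0, 0, 0, 0, 1]]]'

```text
t: 1.83
tcp_pos: [0.4698, -0.1682, 0.2211]
tool_rot: [1.0, 0.001, -0.0, 0.0]
force: [-0.6, 0.0, 0.2]
finger_gap: 1.002
gripper_force: 0.0
```

Request:
servo_tool --rows '[[[0, 0, 0, 0.006, -0.004, 0.028, 1], [0, 0, 0, 0, 0, 0.028, 1], [0, 0, 0, 0, 0, 0.028, 1], [0, 0, 0, 0, 0, 0.028, 1], [0, 0, 0, 0, 0, 0.028, 1], [0, 0, 0, 0, 0, 0.028, 1], [0, 0, 0, 0, 0, 0, 1], [0, 0, 0, 0, 0, 0, 1]]]'

```text
t: 2.5
tcp_pos: [0.4744, -0.1652, 0.0521]
tool_rot: [1.0, -0.001, -0.002, -0.001]
force: [0.7, 0.4, 1.0]
finger_gap: 1.001
gripper_force: 0.0
```

Run:
```python
from h import *
a=snap('side');b=snap('top')
f=lambda im,y,x:cv2.resize(im[y:y+100,x:x+130],(390,300),interpolation=cv2.INTER_CUBIC)
cv2.imwrite('pics/pre1.png',np.hstack([f(a,130,225),f(b,165,265)]))
```

```text
(no output)
```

View pics/pre1.png

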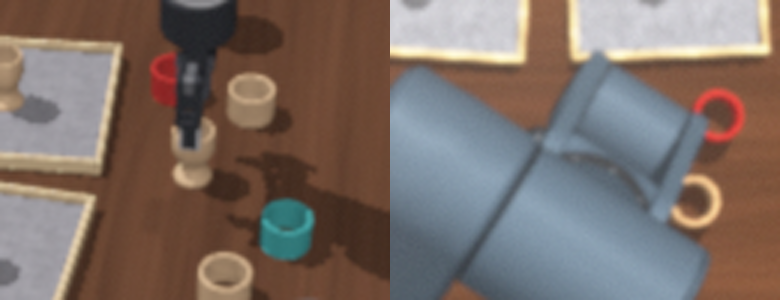

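The side crop shows the near finger on the cup bowl, at crop (188,140), centred to within about 3 mm. Closing.

Request:
servo_tool --rows '[[[0, 0, 0, 0, 0, 0, -1], [0, 0, 0, 0, 0, 0, -1], [0, 0, 0, 0, 0, 0, -1], [0, 0, 0, 0, 0, 0, -1], [0, 0, 0, 0, 0, 0, -1], [0, 0, 0, 0, 0, 0, -1], [0, 0, 0, 0, 0, 0, -1], [0, 0, 0, 0, 0, 0, -1]]]' --squeeze 30

```text
t: 3.27
tcp_pos: [0.4809, -0.1699, 0.0571]
tool_rot: [1.0, 0.002, 0.006, 0.006]
force: [-2.4, -10.0, 22.8]
finger_gap: 0.002
gripper_force: 11.1
```

Request:
servo_tool --rows '[[[0, 0, 0, 0, 0, -0.015, -1], [0, 0, 0, 0, 0, -0.02, -1], [0, 0, 0, 0, 0, -0.02, -1], [0, 0, 0, 0, 0, -0.02, -1], [0, 0, 0, 0, 0, -0.02, -1], [0, 0, 0, 0, 0, -0.02, -1], [0, 0, 0, 0, 0, 0, -1], [0, 0, 0, 0, 0, 0, -1]]]'

```text
t: 3.93
tcp_pos: [0.4764, -0.1644, 0.1691]
tool_rot: [1.0, 0.0, 0.001, 0.001]
force: [-0.9, -0.2, 0.5]
finger_gap: -0.0
gripper_force: 0.0
```

Run:
```python
from h import *
a=snap('side');b=snap('top')
f=lambda im,y,x:cv2.resize(im[y:y+100,x:x+130],(390,300),interpolation=cv2.INTER_CUBIC)
cv2.imwrite('pics/pre2.png',np.hstack([f(a,130,225),f(b,165,265)]))
```

```text
(no output)
```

View pics/pre2.png

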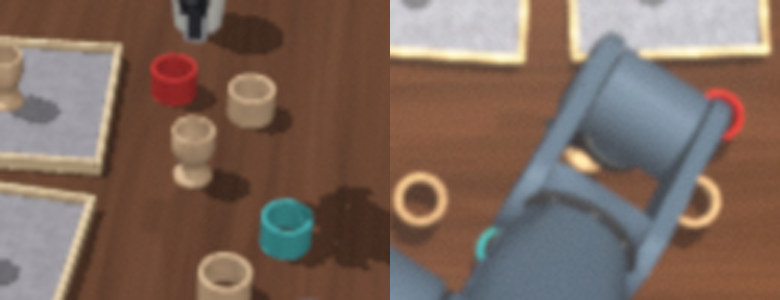

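Run:
```python
from h import *
s=manip.sense();print(s['tcp_pos'],s['tool_rot'],s['finger_gap'])
cr=lambda p:((np.array(proj('side',p))-[225,130])*3+1).round(0)
x,y,z=s['tcp_pos']
print('closed tip now',cr([x,y,z-.019]),'tcp',cr([x,y,z]))
for zz in(.033,.046,.06): print('open tip pre1',zz,cr([.474,-.165+.043,zz]),cr([.474,-.165+.057,zz]), 'far',cr([.474,-.165-.043,zz]))
print('cup rim',cr([.476,-.164,.064]),'foot',cr([.476,-.164,0]),'rim near edge',cr([.476,-.141,.064]))
```

```text
[ 0.47521624 -0.16370027  0.16746554] [ 9.99999684e-01  2.67313585e-04 -6.36550415e-04 -3.94926685e-04] 0.0013204871163293613
closed tip now [195.  62.] tcp [196.  47.]
open tip pre1 0.033 [189. 177.] [187. 186.] far [198. 124.]
open tip pre1 0.046 [189. 167.] [187. 176.] far [199. 115.]
open tip pre1 0.06 [189. 157.] [188. 166.] far [199. 104.]
cup rim [192. 128.] foot [191. 174.] rim near edge [190. 142.]
```

Request:
servo_tool --rows '[[[0, 0, 0, 0, 0, 0, 1], [0, 0, 0, 0, 0, 0, 1], [0, 0, 0, 0, 0, 0, 1], [0, 0, 0, 0, 0, 0, 1], [0, 0, 0, 0, 0, 0, 1], [0, 0, 0, 0, 0, 0, 1], [0, 0, 0, 0, 0, 0, 1], [0, 0, 0, 0, 0, 0, 1]]]'

```text
t: 4.7
tcp_pos: [0.4759, -0.1642, 0.1681]
tool_rot: [1.0, 0.0, 0.0, 0.0]
force: [0.1, 0.4, 0.4]
finger_gap: 0.996
gripper_force: 0.0
```

Run:
```python
from h import *
a=snap('side')
cv2.imwrite('pics/open.png',cv2.resize(a[60:220,200:370],(680,600),interpolation=cv2.INTER_CUBIC))
```

```text
(no output)
```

View pics/open.png

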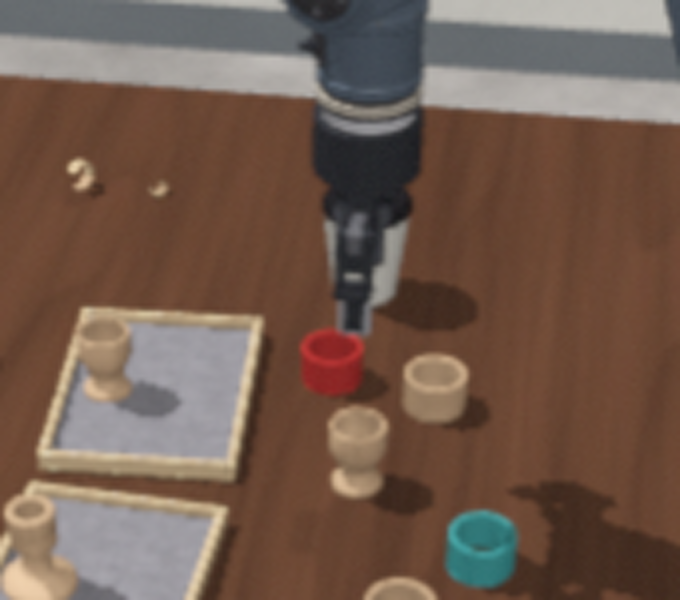

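The cup is untouched, upright at (289,178). The images put the fingertips about 30 mm higher than the TCP data implies. The up-force while closing fits the tips shutting on top of the rim. I'll go lower and check before closing.

Request:
servo_tool --rows '[[[0, 0, 0, 0, 0, 0.023, 1], [0, 0, 0, 0, 0, 0.023, 1], [0, 0, 0, 0, 0, 0.023, 1], [0, 0, 0, 0, 0, 0.023, 1], [0, 0, 0, 0, 0, 0.023, 1], [0, 0, 0, 0, 0, 0.023, 1], [0, 0, 0, 0, 0, 0, 1], [0, 0, 0, 0, 0, 0, 1]]]'

```text
t: 5.42
tcp_pos: [0.4752, -0.1638, 0.0294]
tool_rot: [1.0, 0.0, -0.001, -0.001]
force: [0.2, -0.0, 0.0]
finger_gap: 1.0
gripper_force: 0.0
```

Run:
```python
from h import *
s=manip.sense();print(s['q'].round(4),s['force'])
a=snap('side')
cv2.imwrite('pics/low.png',cv2.resize(a[120:220,240:340],(600,600),interpolation=cv2.INTER_CUBIC))
```

```text
[-0.5546  0.691   1.878   0.      0.5754  1.0159] [ 0.16251236 -0.01004169  0.01548638]
```

View pics/low.png

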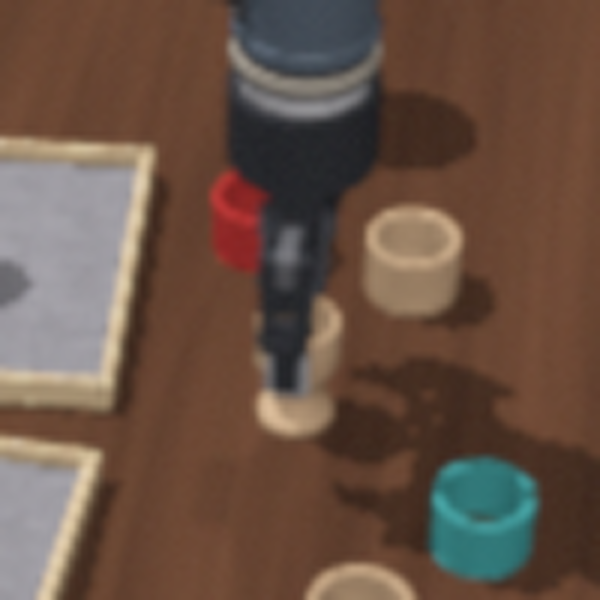

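The near fingertip is at side px (287.5,186), which on its ray gives a height of about 0.05 m when open. It is beside the bowl now, so I'll close.

Request:
servo_tool --rows '[[[0, 0, 0, 0, 0, 0, -1], [0, 0, 0, 0, 0, 0, -1], [0, 0, 0, 0, 0, 0, -1], [0, 0, 0, 0, 0, 0, -1], [0, 0, 0, 0, 0, 0, -1], [0, 0, 0, 0, 0, 0, -1]]]' --squeeze 25

```text
t: 5.97
tcp_pos: [0.4766, -0.1644, 0.0315]
tool_rot: [1.0, 0.0, 0.001, 0.0]
force: [1.6, 1.7, 6.5]
finger_gap: 0.503
gripper_force: 24.5
```

Gripped at gap 0.50 (43 mm). Lifting and carrying to the egg tray slot (0.622, −0.207).

Request:
servo_tool --rows '[[[0, 0, 0, 0, 0, -0.01, -1], [0, 0, 0, 0, 0, -0.022, -1], [0, 0, 0, 0, 0, -0.022, -1], [0, 0, 0, 0, 0, -0.022, -1], [0, 0, 0, 0, 0, -0.022, -1], [0, 0, 0, 0, 0, -0.022, -1], [0, 0, 0, 0, 0, 0, -1]]]'

```text
t: 6.55
tcp_pos: [0.4783, -0.1655, 0.1548]
tool_rot: [1.0, 0.0, 0.004, 0.002]
force: [1.0, 0.2, 0.7]
finger_gap: 0.5
gripper_force: 25.6
```

Request:
servo_tool --rows '[[[0, 0, 0, 0.024, 0.007, 0, -1], [0, 0, 0, 0.024, 0.007, 0, -1], [0, 0, 0, 0.024, 0.007, 0, -1], [0, 0, 0, 0.024, 0.007, 0, -1], [0, 0, 0, 0.024, 0.007, 0, -1], [0, 0, 0, 0.026, 0.008, 0, -1], [0, 0, 0, 0, 0, 0, -1], [0, 0, 0, 0, 0, 0, -1]]]'

```text
t: 7.22
tcp_pos: [0.6222, -0.2072, 0.1493]
tool_rot: [1.0, 0.0, -0.0, -0.0]
force: [-0.8, -0.6, -0.1]
finger_gap: 0.502
gripper_force: 25.6
```

Request:
servo_tool --rows '[[[0, 0, 0, 0, 0, 0.025, -1], [0, 0, 0, 0, 0, 0.025, -1], [0, 0, 0, 0, 0, 0.025, -1], [0, 0, 0, 0, 0, 0.02, -1], [0, 0, 0, 0, 0, 0, -1], [0, 0, 0, 0, 0, 0, -1]]]'

```text
t: 7.72
tcp_pos: [0.6196, -0.2061, 0.054]
tool_rot: [1.0, 0.0, -0.002, -0.001]
force: [0.6, 0.6, 0.1]
finger_gap: 0.5
gripper_force: 25.7
```

Run:
```python
from h import *
a=snap('side')
cv2.imwrite('pics/place1.png',cv2.resize(a[100:220,190:310],(600,600),interpolation=cv2.INTER_CUBIC))
```

```text
(no output)
```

View pics/place1.png

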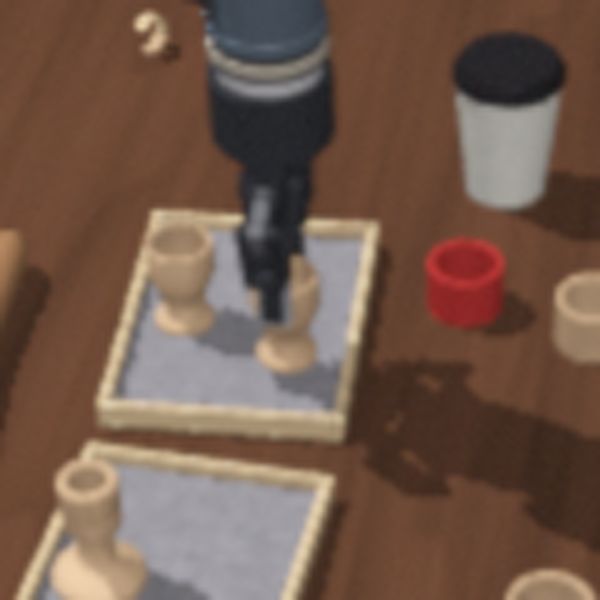

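The cup hangs upright over the tray, its foot at crop (287,355). Lowering until contact.

Request:
servo_tool --rows '[[[0, 0, 0, 0, 0, 0.004, -1], [0, 0, 0, 0, 0, 0.004, -1], [0, 0, 0, 0, 0, 0.003, -1], [0, 0, 0, 0, 0, 0.001, -1], [0, 0, 0, 0, 0, 0, -1], [0, 0, 0, 0, 0, 0, -1]]]'

```text
t: 8.27
tcp_pos: [0.6219, -0.2071, 0.0432]
tool_rot: [1.0, 0.0, 0.0, 0.0]
force: [0.5, -0.2, -0.7]
finger_gap: 0.501
gripper_force: 25.7
```

Request:
servo_tool --rows '[[[0, 0, 0, 0, 0, 0.002, -1], [0, 0, 0, 0, 0, 0, -1], [0, 0, 0, 0, 0, 0, -1]]]'

```text
t: 8.52
tcp_pos: [0.6218, -0.2071, 0.041]
tool_rot: [1.0, 0.0, -0.0, -0.0]
force: [-1.1, -0.2, -0.5]
finger_gap: 0.501
gripper_force: 25.7
```

Request:
servo_tool --rows '[[[0, 0, 0, 0, 0, 0.002, -1], [0, 0, 0, 0, 0, 0, -1], [0, 0, 0, 0, 0, 0, -1]]]'

```text
t: 8.77
tcp_pos: [0.6223, -0.2072, 0.0396]
tool_rot: [1.0, 0.0, 0.0, 0.0]
force: [-0.5, 0.5, 3.0]
finger_gap: 0.503
gripper_force: 25.9
```

Request:
servo_tool --rows '[[[0, 0, 0, 0, 0, 0.001, -1], [0, 0, 0, 0, 0, 0, -1], [0, 0, 0, 0, 0, 0, -1]]]'

```text
t: 9.02
tcp_pos: [0.6226, -0.2072, 0.0395]
tool_rot: [1.0, 0.0, 0.001, 0.0]
force: [-1.5, 1.6, 7.1]
finger_gap: 0.505
gripper_force: 26.1
```

Contact came where predicted. Release, lift, go to egg cup A.

Request:
servo_tool --rows '[[[0, 0, 0, 0, 0, 0, 0.2], [0, 0, 0, 0, 0, 0, 0.5], [0, 0, 0, 0, 0, 0, 0.5], [0, 0, 0, 0, 0, 0, 0.5], [0, 0, 0, 0, 0, -0.02, 0.5], [0, 0, 0, 0, 0, -0.03, 0.5], [0, 0, 0, 0, 0, -0.03, 1], [0, 0, 0, 0, 0, -0.03, 1]]]'

```text
t: 9.68
tcp_pos: [0.6213, -0.2069, 0.1484]
tool_rot: [1.0, 0.0, -0.001, -0.0]
force: [1.2, -0.3, 0.8]
finger_gap: 0.993
gripper_force: 0.0
```

Request:
servo_tool --rows '[[[0, 0, 0, -0.013, -0.035, 0, 1], [0, 0, 0, -0.013, -0.035, 0, 1], [0, 0, 0, -0.013, -0.035, 0, 1], [0, 0, 0, -0.013, -0.035, 0, 1], [0, 0, 0, -0.013, -0.035, 0, 1], [0, 0, 0, -0.013, -0.035, 0, 1], [0, 0, 0, -0.013, -0.035, 0, 1]]]'

```text
t: 10.27
tcp_pos: [0.5298, 0.0392, 0.148]
tool_rot: [1.0, -0.0, -0.0, -0.0]
force: [-0.4, 1.2, -0.4]
finger_gap: 0.996
gripper_force: 0.0
```

Request:
servo_tool --rows '[[[0, 0, 0, -0.013, -0.035, 0, 1], [0, 0, 0, -0.013, -0.035, 0, 1], [0, 0, 0, -0.013, -0.035, 0, 1], [0, 0, 0, -0.013, -0.035, 0, 1], [0, 0, 0, -0.013, -0.035, 0, 1], [0, 0, 0, -0.018, -0.041, 0, 1], [0, 0, 0, 0, 0, 0, 1], [0, 0, 0, 0, 0, 0, 1]]]'

```text
t: 10.93
tcp_pos: [0.4476, 0.2528, 0.148]
tool_rot: [1.0, 0.003, -0.0, 0.0]
force: [0.5, 0.3, 0.7]
finger_gap: 0.996
gripper_force: 0.0
```

Run:
```python
from h import *
a=snap('side')
cv2.imwrite('pics/s2.png',cv2.resize(a[100:340,170:350],(525,600),interpolation=cv2.INTER_CUBIC))
print(manip.sense()['tcp_pos'])
```

```text
[0.44858972 0.25155439 0.14798722]
```

View pics/s2.png

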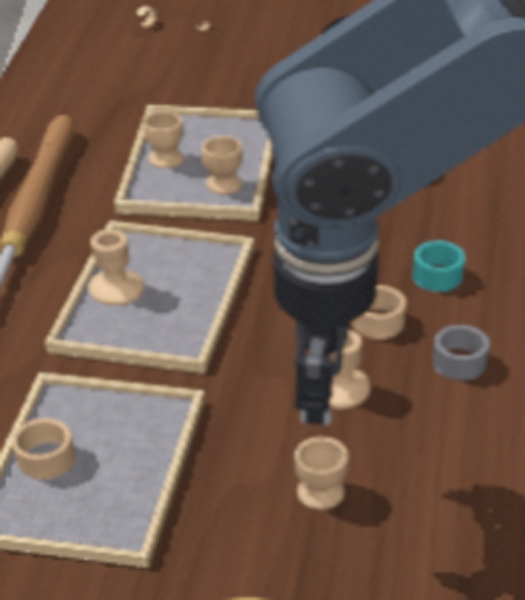

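Egg cup B stands in the egg tray at crop (222,165), and the gripper is over egg cup A at crop (321,470). Descending and gripping.

Request:
servo_tool --rows '[[[0, 0, 0, 0, -0.002, 0.025, 1], [0, 0, 0, 0, 0, 0.025, 1], [0, 0, 0, 0, 0, 0.025, 1], [0, 0, 0, 0, 0, 0.025, 1], [0, 0, 0, 0, 0, 0.017, 1], [0, 0, 0, 0, 0, 0, 1], [0, 0, 0, 0, 0, 0, 1]]]'

```text
t: 11.57
tcp_pos: [0.4493, 0.2514, 0.0304]
tool_rot: [1.0, -0.001, -0.001, 0.0]
force: [0.1, 0.0, 0.3]
finger_gap: 0.999
gripper_force: 0.0
```

Request:
servo_tool --rows '[[[0, 0, 0, 0, 0, 0, -1], [0, 0, 0, 0, 0, 0, -1], [0, 0, 0, 0, 0, 0, -1], [0, 0, 0, 0, 0, 0, -1], [0, 0, 0, 0, 0, 0, -1], [0, 0, 0, 0, 0, 0, -1]]]'

```text
t: 12.07
tcp_pos: [0.4499, 0.2534, 0.0324]
tool_rot: [1.0, 0.0, 0.001, -0.0]
force: [-0.8, 0.0, 5.8]
finger_gap: 0.498
gripper_force: 24.8
```

Request:
servo_tool --rows '[[[0, 0, 0, 0, 0, -0.01, -1], [0, 0, 0, 0, 0, -0.022, -1], [0, 0, 0, 0, 0, -0.024, -1], [0, 0, 0, 0, 0, -0.024, -1], [0, 0, 0, 0, 0, -0.024, -1], [0, 0, 0, 0, 0, -0.02, -1], [0, 0, 0, 0, 0, 0, -1]]]'

```text
t: 12.65
tcp_pos: [0.4512, 0.2539, 0.1595]
tool_rot: [1.0, 0.0, 0.004, -0.001]
force: [0.8, 0.1, -0.2]
finger_gap: 0.503
gripper_force: 25.6
```

Request:
servo_tool --rows '[[[0, 0, 0, 0.0115, 0.0364, 0, -1], [0, 0, 0, 0.0115, 0.0364, 0, -1], [0, 0, 0, 0.0115, 0.0364, 0, -1], [0, 0, 0, 0.0115, 0.0364, 0, -1], [0, 0, 0, 0.0115, 0.0364, 0, -1], [0, 0, 0, 0.0115, 0.0364, 0, -1], [0, 0, 0, 0.0115, 0.0364, 0, -1], [0, 0, 0, 0.0115, 0.0364, 0, -1]]]'

```text
t: 13.32
tcp_pos: [0.5405, -0.0398, 0.1546]
tool_rot: [1.0, 0.0, -0.001, -0.0]
force: [0.3, -0.1, 0.3]
finger_gap: 0.504
gripper_force: 25.6
```

Request:
servo_tool --rows '[[[0, 0, 0, 0.0115, 0.0364, 0, -1], [0, 0, 0, 0.0115, 0.0364, 0, -1], [0, 0, 0, 0.0115, 0.0364, 0, -1], [0, 0, 0, 0.0115, 0.0364, 0, -1], [0, 0, 0, 0.0115, 0.0364, 0, -1], [0, 0, 0, 0.0115, 0.0364, 0, -1], [0, 0, 0, 0.0115, 0.0364, 0, -1], [0, 0, 0, 0, 0, 0, -1]]]'

```text
t: 13.98
tcp_pos: [0.6234, -0.3013, 0.1547]
tool_rot: [1.0, -0.002, 0.002, 0.003]
force: [1.3, -0.2, -0.5]
finger_gap: 0.502
gripper_force: 25.7
```

Request:
servo_tool --rows '[[[0, 0, 0, 0, 0, 0, -1], [0, 0, 0, 0, 0, 0, -1], [0, 0, 0, 0, 0, 0, -1]]]'

```text
t: 14.23
tcp_pos: [0.6207, -0.2911, 0.1544]
tool_rot: [1.0, 0.001, -0.001, -0.001]
force: [-0.5, -0.2, -0.6]
finger_gap: 0.501
gripper_force: 25.7
```

Request:
servo_tool --rows '[[[0, 0, 0, 0, 0.002, 0.025, -1], [0, 0, 0, 0, 0, 0.03, -1], [0, 0, 0, 0, 0, 0.025, -1], [0, 0, 0, 0, 0, 0.02, -1], [0, 0, 0, 0, 0, 0.01, -1], [0, 0, 0, 0, 0, 0, -1], [0, 0, 0, 0, 0, 0, -1]]]'

```text
t: 14.82
tcp_pos: [0.6218, -0.294, 0.0453]
tool_rot: [1.0, 0.001, -0.0, -0.0]
force: [0.5, 0.5, -0.6]
finger_gap: 0.499
gripper_force: 25.7
```

Request:
servo_tool --rows '[[[0, 0, 0, 0, 0, 0.002, -1], [0, 0, 0, 0, 0, 0.0015, -1], [0, 0, 0, 0, 0, 0, -1], [0, 0, 0, 0, 0, 0, -1]]]'

```text
t: 15.15
tcp_pos: [0.6221, -0.2953, 0.0426]
tool_rot: [1.0, 0.0, 0.001, 0.0]
force: [0.8, 0.5, 0.1]
finger_gap: 0.501
gripper_force: 25.7
```

Request:
servo_tool --rows '[[[0, 0, 0, 0, 0, 0.001, -1], [0, 0, 0, 0, 0, 0, -1], [0, 0, 0, 0, 0, 0, -1]]]'

```text
t: 15.4
tcp_pos: [0.6216, -0.295, 0.0407]
tool_rot: [1.0, 0.0, 0.0, -0.0]
force: [0.2, 0.3, -0.6]
finger_gap: 0.496
gripper_force: 25.7
```

Request:
servo_tool --rows '[[[0, 0, 0, 0, 0, 0.0015, -1], [0, 0, 0, 0, 0, 0, -1], [0, 0, 0, 0, 0, 0, -1]]]'

```text
t: 15.65
tcp_pos: [0.6222, -0.2951, 0.0406]
tool_rot: [1.0, 0.0, 0.001, 0.0]
force: [-1.3, 0.5, 5.4]
finger_gap: 0.499
gripper_force: 26.1
```

Request:
servo_tool --rows '[[[0, 0, 0, 0, 0, 0, 0.2], [0, 0, 0, 0, 0, 0, 0.5], [0, 0, 0, 0, 0, 0, 0.5], [0, 0, 0, 0, 0, 0, 0.5], [0, 0, 0, 0, 0, -0.02, 0.5], [0, 0, 0, 0, 0, -0.03, 0.5], [0, 0, 0, 0, 0, -0.03, 1], [0, 0, 0, 0, 0, -0.03, 1]]]'

```text
t: 16.32
tcp_pos: [0.6212, -0.2948, 0.1495]
tool_rot: [1.0, 0.0, -0.001, -0.0]
force: [0.5, -0.0, 0.6]
finger_gap: 0.99
gripper_force: 0.0
```

Request:
servo_tool --rows '[[[0, 0, 0, -0.033, -0.003, 0, 1], [0, 0, 0, -0.033, -0.003, 0, 1], [0, 0, 0, -0.033, -0.003, 0, 1], [0, 0, 0, -0.033, -0.003, 0, 1], [0, 0, 0, -0.033, -0.003, 0, 1], [0, 0, 0, -0.033, -0.003, 0, 1], [0, 0, 0, 0, 0, 0, 1], [0, 0, 0, 0, 0, 0, 1]]]'

```text
t: 16.98
tcp_pos: [0.4221, -0.2766, 0.1492]
tool_rot: [1.0, -0.001, -0.0, -0.0]
force: [0.8, 0.1, 0.0]
finger_gap: 1.001
gripper_force: 0.0
```

Run:
```python
from h import *
a=snap('side')
cv2.imwrite('pics/s3.png',cv2.resize(a[80:280,180:360],(540,600),interpolation=cv2.INTER_CUBIC))
print(manip.sense()['tcp_pos'])
```

```text
[ 0.42381103 -0.27762403  0.14940827]
```

View pics/s3.png

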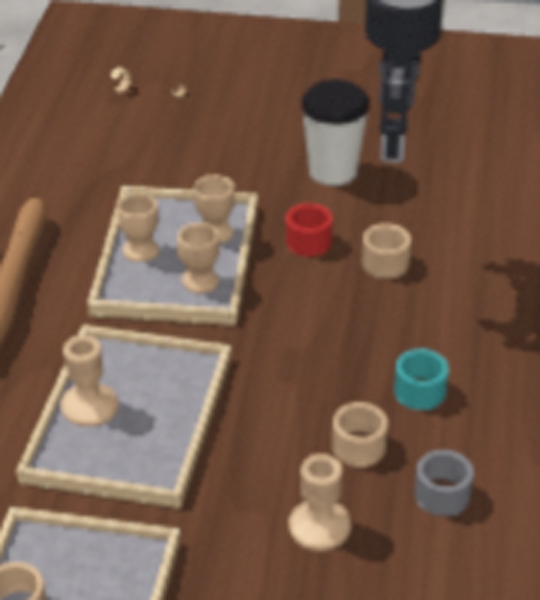

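Both egg cups stand in the egg tray (crop (200,255) and (213,210)), and the gripper is above ring B at crop (386,250). Descending on it.

Request:
servo_tool --rows '[[[0, 0, 0, 0, 0, 0.028, 1], [0, 0, 0, 0, 0, 0.028, 1], [0, 0, 0, 0, 0, 0.028, 1], [0, 0, 0, 0, 0, 0.028, 1], [0, 0, 0, 0, 0, 0.02, 1], [0, 0, 0, 0, 0, 0.014, 1], [0, 0, 0, 0, 0, 0, 1], [0, 0, 0, 0, 0, 0, 1]]]'

```text
t: 17.7
tcp_pos: [0.4247, -0.2773, 0.0022]
tool_rot: [1.0, 0.001, -0.0, -0.0]
force: [-0.3, 0.0, 0.5]
finger_gap: 1.0
gripper_force: 0.0
```

Request:
servo_tool --rows '[[[0, 0, 0, 0, 0, 0, -1], [0, 0, 0, 0, 0, 0, -1], [0, 0, 0, 0, 0, 0, -1], [0, 0, 0, 0, 0, 0, -1], [0, 0, 0, 0, 0, 0, -1], [0, 0, 0, 0, 0, 0, -1]]]'

```text
t: 18.2
tcp_pos: [0.4245, -0.2777, 0.0045]
tool_rot: [1.0, -0.0, 0.001, 0.001]
force: [1.2, 0.9, 5.9]
finger_gap: 0.599
gripper_force: 25.9
```

Request:
servo_tool --rows '[[[0, 0, 0, 0, 0, -0.01, -1], [0, 0, 0, 0, 0, -0.022, -1], [0, 0, 0, 0, 0, -0.025, -1], [0, 0, 0, 0, 0, -0.025, -1], [0, 0, 0, 0, 0, -0.025, -1], [0, 0, 0, 0, 0, -0.023, -1], [0, 0, 0, 0, 0, 0, -1]]]'

```text
t: 18.78
tcp_pos: [0.4257, -0.279, 0.138]
tool_rot: [1.0, 0.0, 0.003, 0.003]
force: [0.1, -0.4, -0.0]
finger_gap: 0.599
gripper_force: 26.4
```

Request:
servo_tool --rows '[[[0, 0, 0, 0.014, -0.035, 0, -1], [0, 0, 0, 0.014, -0.035, 0, -1], [0, 0, 0, 0.014, -0.035, 0, -1], [0, 0, 0, 0.014, -0.035, 0, -1], [0, 0, 0, 0.014, -0.035, 0, -1], [0, 0, 0, 0.014, -0.035, 0, -1], [0, 0, 0, 0.014, -0.035, 0, -1], [0, 0, 0, 0.014, -0.035, 0, -1]]]'

```text
t: 19.45
tcp_pos: [0.5353, 0.0049, 0.1329]
tool_rot: [1.0, 0.0, -0.0, -0.0]
force: [1.1, 0.3, -0.5]
finger_gap: 0.599
gripper_force: 26.4
```

Request:
servo_tool --rows '[[[0, 0, 0, 0.014, -0.035, 0, -1], [0, 0, 0, 0.014, -0.035, 0, -1], [0, 0, 0, 0.014, -0.035, 0, -1], [0, 0, 0, 0.014, -0.035, 0, -1], [0, 0, 0, 0.014, -0.035, 0, -1], [0, 0, 0, 0.015, -0.034, 0, -1], [0, 0, 0, 0, 0, 0, -1], [0, 0, 0, 0, 0, 0, -1]]]'

```text
t: 20.12
tcp_pos: [0.6201, 0.2139, 0.1325]
tool_rot: [1.0, 0.002, -0.0, 0.0]
force: [0.2, 0.5, -1.7]
finger_gap: 0.6
gripper_force: 26.5
```

Request:
servo_tool --rows '[[[0, 0, 0, 0, 0, 0.02, -1], [0, 0, 0, 0, 0, 0.03, -1], [0, 0, 0, 0, 0, 0.03, -1], [0, 0, 0, 0, 0, 0.02, -1], [0, 0, 0, 0, 0, 0.01, -1], [0, 0, 0, 0, 0, 0, -1], [0, 0, 0, 0, 0, 0, -1], [0, 0, 0, 0, 0, 0, -1]]]'

```text
t: 20.78
tcp_pos: [0.6216, 0.2116, 0.0246]
tool_rot: [1.0, -0.0, 0.001, -0.0]
force: [-0.1, 0.2, -0.6]
finger_gap: 0.601
gripper_force: 26.5
```

Request:
servo_tool --rows '[[[0, 0, 0, 0, 0, 0.005, -1], [0, 0, 0, 0, 0, 0.003, -1], [0, 0, 0, 0, 0, 0.002, -1], [0, 0, 0, 0, 0, 0.001, -1], [0, 0, 0, 0, 0, 0, -1], [0, 0, 0, 0, 0, 0, -1]]]'

```text
t: 21.28
tcp_pos: [0.6205, 0.2121, 0.0126]
tool_rot: [1.0, 0.0, 0.0, 0.0]
force: [-1.7, -0.4, 3.3]
finger_gap: 0.599
gripper_force: 26.7
```

Request:
servo_tool --rows '[[[0, 0, 0, 0, 0, 0.0015, -1], [0, 0, 0, 0, 0, 0, -1], [0, 0, 0, 0, 0, 0, -1]]]'

```text
t: 21.53
tcp_pos: [0.6205, 0.2121, 0.0125]
tool_rot: [1.0, 0.0, 0.0, 0.0]
force: [-3.7, -0.8, 10.6]
finger_gap: 0.596
gripper_force: 27.3
```

Request:
servo_tool --rows '[[[0, 0, 0, 0, 0, 0, 0.4], [0, 0, 0, 0, 0, 0, 0.5], [0, 0, 0, 0, 0, 0, 0.5], [0, 0, 0, 0, 0, 0, 0.5], [0, 0, 0, 0, 0, -0.02, 0.5], [0, 0, 0, 0, 0, -0.035, 0.5], [0, 0, 0, 0, 0, -0.04, 1], [0, 0, 0, 0, 0, -0.04, 1]]]'

```text
t: 22.2
tcp_pos: [0.6196, 0.2118, 0.1457]
tool_rot: [1.0, 0.0, -0.001, 0.0]
force: [0.4, 1.0, 0.1]
finger_gap: 0.992
gripper_force: 0.0
```

Request:
servo_tool --rows '[[[0, 0, 0, -0.025, 0.025, 0, 1], [0, 0, 0, -0.025, 0.025, 0, 1], [0, 0, 0, -0.025, 0.025, 0, 1], [0, 0, 0, -0.025, 0.025, 0, 1], [0, 0, 0, -0.025, 0.025, 0, 1], [0, 0, 0, -0.025, 0.025, 0, 1], [0, 0, 0, -0.025, 0.026, 0, 1], [0, 0, 0, -0.024, 0.026, 0, 1]]]'

```text
t: 22.87
tcp_pos: [0.4201, 0.0092, 0.1456]
tool_rot: [1.0, 0.001, -0.0, 0.0]
force: [0.6, -1.2, 0.5]
finger_gap: 1.0
gripper_force: 0.0
```

Request:
servo_tool --rows '[[[0, 0, 0, 0, 0, 0, 1], [0, 0, 0, 0, 0, 0, 1], [0, 0, 0, 0, 0, 0, 1]]]'

```text
t: 23.12
tcp_pos: [0.4226, 0.0097, 0.1458]
tool_rot: [1.0, -0.0, 0.001, 0.0]
force: [-0.6, -0.6, 0.3]
finger_gap: 1.001
gripper_force: 0.0
```

Run:
```python
from h import *
a=snap('side')
cv2.imwrite('pics/s4.png',cv2.resize(a[130:340,150:350],(570,600),interpolation=cv2.INTER_CUBIC))
print(manip.sense()['tcp_pos'])
```

```text
[0.42294094 0.01001932 0.14578365]
```

View pics/s4.png

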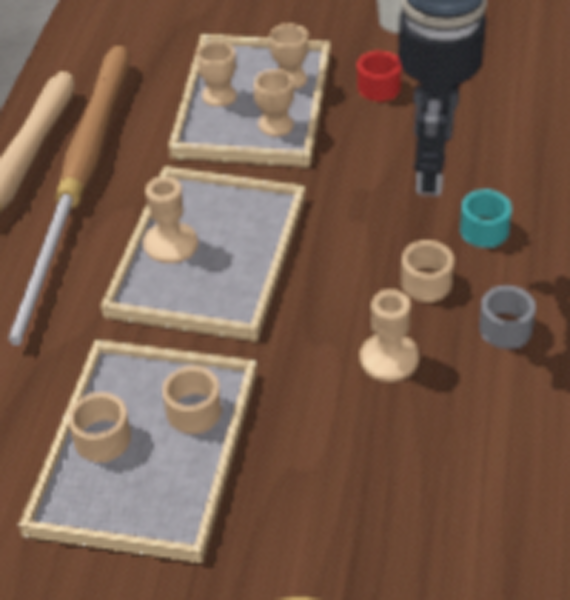

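Ring B stands in its tray at crop (191,398), and the gripper is above ring A. Descend and grip.

Request:
servo_tool --rows '[[[0, 0, 0, 0, 0, 0.028, 1], [0, 0, 0, 0, 0, 0.028, 1], [0, 0, 0, 0, 0, 0.028, 1], [0, 0, 0, 0, 0, 0.028, 1], [0, 0, 0, 0, 0, 0.02, 1], [0, 0, 0, 0, 0, 0.011, 1], [0, 0, 0, 0, 0, 0, 1], [0, 0, 0, 0, 0, 0, 1]]]'

```text
t: 23.83
tcp_pos: [0.4222, 0.0107, 0.0018]
tool_rot: [1.0, 0.001, -0.0, -0.0]
force: [-0.6, -0.2, 0.9]
finger_gap: 0.999
gripper_force: 0.0
```

Request:
servo_tool --rows '[[[0, 0, 0, 0, 0, 0, -1], [0, 0, 0, 0, 0, 0, -1], [0, 0, 0, 0, 0, 0, -1], [0, 0, 0, 0, 0, 0, -1], [0, 0, 0, 0, 0, 0, -1], [0, 0, 0, 0, 0, 0, -1]]]'

```text
t: 24.33
tcp_pos: [0.4224, 0.0099, 0.0037]
tool_rot: [1.0, 0.0, 0.001, 0.0]
force: [0.7, 2.9, 6.9]
finger_gap: 0.595
gripper_force: 25.7
```

Request:
servo_tool --rows '[[[0, 0, 0, 0, 0, -0.01, -1], [0, 0, 0, 0, 0, -0.022, -1], [0, 0, 0, 0, 0, -0.025, -1], [0, 0, 0, 0, 0, -0.025, -1], [0, 0, 0, 0, 0, -0.025, -1], [0, 0, 0, 0, 0, -0.023, -1], [0, 0, 0, 0, 0, 0, -1]]]'

```text
t: 24.92
tcp_pos: [0.4239, 0.0094, 0.1365]
tool_rot: [1.0, 0.0, 0.004, 0.001]
force: [-0.2, -0.7, 0.0]
finger_gap: 0.598
gripper_force: 26.5
```

Request:
servo_tool --rows '[[[0, 0, 0, 0.02, -0.029, 0, -1], [0, 0, 0, 0.02, -0.029, 0, -1], [0, 0, 0, 0.02, -0.029, 0, -1], [0, 0, 0, 0.02, -0.029, 0, -1], [0, 0, 0, 0.02, -0.029, 0, -1], [0, 0, 0, 0.02, -0.029, 0, -1], [0, 0, 0, 0.02, -0.029, 0, -1], [0, 0, 0, 0.02, -0.029, 0, -1]]]'

```text
t: 25.58
tcp_pos: [0.5814, 0.2434, 0.1318]
tool_rot: [1.0, 0.0, -0.001, 0.0]
force: [1.2, -0.5, -0.1]
finger_gap: 0.594
gripper_force: 26.5
```

Request:
servo_tool --rows '[[[0, 0, 0, 0.02, -0.029, 0, -1], [0, 0, 0, 0.02, -0.028, 0, -1], [0, 0, 0, 0, 0, 0, -1], [0, 0, 0, 0, 0, 0, -1], [0, 0, 0, 0, 0, 0, -1]]]'

```text
t: 26.0
tcp_pos: [0.62, 0.2985, 0.1313]
tool_rot: [1.0, 0.0, -0.001, 0.001]
force: [0.4, -0.4, 0.0]
finger_gap: 0.599
gripper_force: 26.5
```

Request:
servo_tool --rows '[[[0, 0, 0, 0, 0, 0.02, -1], [0, 0, 0, 0, 0, 0.03, -1], [0, 0, 0, 0, 0, 0.03, -1], [0, 0, 0, 0, 0, 0.02, -1], [0, 0, 0, 0, 0, 0.01, -1], [0, 0, 0, 0, 0, 0, -1], [0, 0, 0, 0, 0, 0, -1], [0, 0, 0, 0, 0, 0, -1]]]'

```text
t: 26.67
tcp_pos: [0.6226, 0.2989, 0.0243]
tool_rot: [1.0, -0.0, 0.001, -0.0]
force: [0.3, 0.3, -0.6]
finger_gap: 0.597
gripper_force: 26.5
```

Request:
servo_tool --rows '[[[0, 0, 0, 0, 0, 0.004, -1], [0, 0, 0, 0, 0, 0.002, -1], [0, 0, 0, 0, 0, 0.002, -1], [0, 0, 0, 0, 0, 0.001, -1], [0, 0, 0, 0, 0, 0, -1], [0, 0, 0, 0, 0, 0, -1]]]'

```text
t: 27.17
tcp_pos: [0.6214, 0.2991, 0.0136]
tool_rot: [1.0, 0.0, 0.0, -0.0]
force: [-0.1, 0.6, -0.1]
finger_gap: 0.594
gripper_force: 26.5
```

Request:
servo_tool --rows '[[[0, 0, 0, 0, 0, 0.001, -1], [0, 0, 0, 0, 0, 0.001, -1], [0, 0, 0, 0, 0, 0.001, -1], [0, 0, 0, 0, 0, 0, -1], [0, 0, 0, 0, 0, 0, -1]]]'

```text
t: 27.58
tcp_pos: [0.6215, 0.2991, 0.0118]
tool_rot: [1.0, 0.0, 0.0, -0.0]
force: [-2.2, -0.8, 6.7]
finger_gap: 0.595
gripper_force: 27.0
```

Request:
servo_tool --rows '[[[0, 0, 0, 0, 0, 0, 0.4], [0, 0, 0, 0, 0, 0, 0.5], [0, 0, 0, 0, 0, 0, 0.5], [0, 0, 0, 0, 0, 0, 0.5], [0, 0, 0, 0, 0, -0.02, 0.5], [0, 0, 0, 0, 0, -0.035, 0.5], [0, 0, 0, 0, 0, -0.04, 1], [0, 0, 0, 0, 0, -0.04, 1]]]'

```text
t: 28.25
tcp_pos: [0.6206, 0.2987, 0.1458]
tool_rot: [1.0, 0.0, -0.001, 0.0]
force: [0.3, -1.0, 0.1]
finger_gap: 0.99
gripper_force: 0.0
```

Request:
servo_tool --rows '[[[0, 0, 0, -0.025, 0.026, 0, 1], [0, 0, 0, -0.025, 0.026, 0, 1], [0, 0, 0, -0.025, 0.026, 0, 1], [0, 0, 0, -0.025, 0.026, 0, 1], [0, 0, 0, -0.025, 0.026, 0, 1], [0, 0, 0, -0.025, 0.027, 0, 1], [0, 0, 0, -0.023, 0.027, 0, 1], [0, 0, 0, 0, 0, 0, 1]]]'

```text
t: 28.92
tcp_pos: [0.4415, 0.1122, 0.145]
tool_rot: [1.0, -0.001, -0.005, 0.001]
force: [-1.4, 0.1, 0.4]
finger_gap: 1.001
gripper_force: 0.0
```

Request:
servo_tool --rows '[[[0, 0, 0, 0, 0, 0, 1], [0, 0, 0, 0, 0, 0, 1], [0, 0, 0, 0, 0, 0, 1]]]'

```text
t: 29.17
tcp_pos: [0.4502, 0.1155, 0.1458]
tool_rot: [1.0, 0.0, 0.001, -0.0]
force: [-0.3, 0.4, -0.4]
finger_gap: 0.998
gripper_force: 0.0
```

Run:
```python
from h import *
a=snap('side')
cv2.imwrite('pics/s5.png',cv2.resize(a[130:340,150:350],(570,600),interpolation=cv2.INTER_CUBIC))
print(manip.sense()['tcp_pos'])
```

```text
[0.45007707 0.11559355 0.14576386]
```

View pics/s5.png

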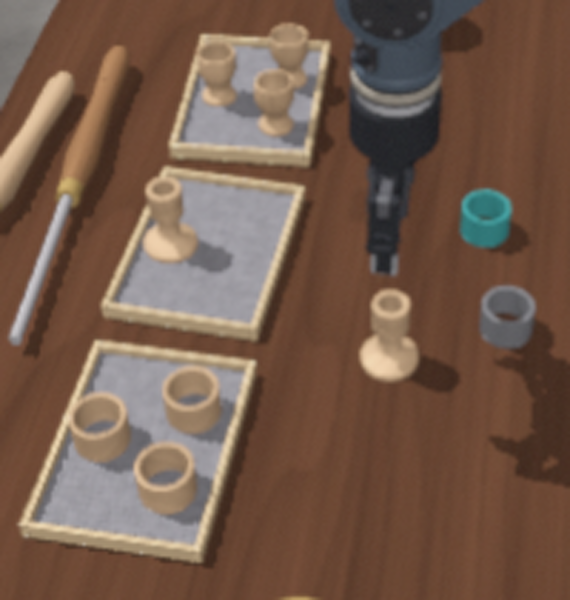

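Both rings stand in their tray (crop (191,398) and (165,475)). Now the candlestick, gripping at its cup.

Request:
servo_tool --rows '[[[0, 0, 0, -0.002, 0.001, 0.025, 1], [0, 0, 0, 0, 0, 0.025, 1], [0, 0, 0, 0, 0, 0.025, 1], [0, 0, 0, 0, 0, 0.018, 1], [0, 0, 0, 0, 0, 0.01, 1], [0, 0, 0, 0, 0, 0, 1], [0, 0, 0, 0, 0, 0, 1]]]'

```text
t: 29.8
tcp_pos: [0.447, 0.1146, 0.042]
tool_rot: [1.0, 0.001, -0.0, -0.0]
force: [0.3, -0.4, 0.4]
finger_gap: 1.005
gripper_force: 0.0
```

Request:
servo_tool --rows '[[[0, 0, 0, 0, 0, 0, -1], [0, 0, 0, 0, 0, 0, -1], [0, 0, 0, 0, 0, 0, -1], [0, 0, 0, 0, 0, 0, -1], [0, 0, 0, 0, 0, 0, -1], [0, 0, 0, 0, 0, 0, -1], [0, 0, 0, 0, 0, 0, -1]]]' --squeeze 30

```text
t: 30.38
tcp_pos: [0.4472, 0.1141, 0.0433]
tool_rot: [1.0, 0.0, 0.001, -0.0]
force: [0.3, 1.3, 6.4]
finger_gap: 0.412
gripper_force: 30.3
```

Request:
servo_tool --rows '[[[0, 0, 0, 0, 0, -0.01, -1], [0, 0, 0, 0, 0, -0.02, -1], [0, 0, 0, 0, 0, -0.02, -1], [0, 0, 0, 0, 0, -0.02, -1], [0, 0, 0, 0, 0, -0.02, -1], [0, 0, 0, 0, 0, -0.015, -1], [0, 0, 0, 0, 0, 0, -1]]]'

```text
t: 30.97
tcp_pos: [0.4481, 0.114, 0.15]
tool_rot: [1.0, 0.0, 0.003, 0.0]
force: [0.9, -0.2, -0.7]
finger_gap: 0.411
gripper_force: 30.3
```

Request:
servo_tool --rows '[[[0, 0, 0, 0.025, 0.0105, 0, -1], [0, 0, 0, 0.025, 0.0105, 0, -1], [0, 0, 0, 0.025, 0.0105, 0, -1], [0, 0, 0, 0.025, 0.0105, 0, -1], [0, 0, 0, 0.025, 0.0105, 0, -1], [0, 0, 0, 0.025, 0.0105, 0, -1], [0, 0, 0, 0.024, 0.0105, 0, -1], [0, 0, 0, 0, 0, 0, -1]]]'

```text
t: 31.63
tcp_pos: [0.6257, 0.0377, 0.1463]
tool_rot: [1.0, -0.001, 0.003, 0.001]
force: [0.9, -0.5, -0.2]
finger_gap: 0.41
gripper_force: 30.3
```

Request:
servo_tool --rows '[[[0, 0, 0, 0, 0, 0, -1], [0, 0, 0, 0, 0, 0, -1], [0, 0, 0, 0, 0, 0.02, -1], [0, 0, 0, 0, 0, 0.025, -1], [0, 0, 0, 0, 0, 0.025, -1], [0, 0, 0, 0, 0, 0.015, -1], [0, 0, 0, 0, 0, 0, -1], [0, 0, 0, 0, 0, 0, -1]]]'

```text
t: 32.3
tcp_pos: [0.6185, 0.0413, 0.0616]
tool_rot: [1.0, 0.001, -0.002, -0.0]
force: [-0.4, -0.3, -0.9]
finger_gap: 0.415
gripper_force: 30.3
```

Request:
servo_tool --rows '[[[0, 0, 0, 0, 0, 0.004, -1], [0, 0, 0, 0, 0, 0.003, -1], [0, 0, 0, 0, 0, 0.001, -1], [0, 0, 0, 0, 0, 0, -1], [0, 0, 0, 0, 0, 0, -1]]]'

```text
t: 32.72
tcp_pos: [0.6208, 0.0405, 0.0552]
tool_rot: [1.0, 0.0, 0.0, 0.0]
force: [-0.8, -0.4, -0.5]
finger_gap: 0.411
gripper_force: 30.3
```

Request:
servo_tool --rows '[[[0, 0, 0, 0, 0, 0.001, -1], [0, 0, 0, 0, 0, 0.001, -1], [0, 0, 0, 0, 0, 0, -1], [0, 0, 0, 0, 0, 0, -1]]]'

```text
t: 33.05
tcp_pos: [0.6205, 0.0405, 0.0526]
tool_rot: [1.0, 0.0, -0.0, -0.0]
force: [-0.3, 0.3, -1.2]
finger_gap: 0.412
gripper_force: 30.3
```

Request:
servo_tool --rows '[[[0, 0, 0, 0, 0, 0.001, -1], [0, 0, 0, 0, 0, 0.001, -1], [0, 0, 0, 0, 0, 0, -1], [0, 0, 0, 0, 0, 0, -1]]]'

```text
t: 33.38
tcp_pos: [0.6209, 0.0406, 0.0514]
tool_rot: [1.0, 0.0, 0.0, 0.0]
force: [-1.5, 0.4, 4.7]
finger_gap: 0.411
gripper_force: 30.7
```

Request:
servo_tool --rows '[[[0, 0, 0, 0, 0, 0, 0], [0, 0, 0, 0, 0, 0, 0.4], [0, 0, 0, 0, 0, 0, 0.4], [0, 0, 0, 0, 0, 0, 0.4], [0, 0, 0, 0, 0, -0.02, 0.4], [0, 0, 0, 0, 0, -0.035, 0.4], [0, 0, 0, 0, 0, -0.04, 0.4], [0, 0, 0, 0, 0, -0.04, 0.4]]]'

```text
t: 34.05
tcp_pos: [0.6197, 0.0405, 0.186]
tool_rot: [1.0, 0.0, -0.001, -0.0]
force: [1.3, 0.2, 0.3]
finger_gap: 0.699
gripper_force: 0.0
```

Request:
servo_tool --rows '[[[0, 0, 0, -0.02, 0, -0.02, 0.4], [0, 0, 0, -0.03, 0, 0, 0.4], [0, 0, 0, -0.03, 0, 0, 0.4], [0, 0, 0, -0.03, 0, 0, 0.4], [0, 0, 0, -0.03, 0, 0, 0.4], [0, 0, 0, 0, 0, 0, 0.4], [0, 0, 0, 0, 0, 0, 0.4]]]'

```text
t: 34.63
tcp_pos: [0.4788, 0.0407, 0.2057]
tool_rot: [1.0, 0.0, -0.0, -0.0]
force: [1.2, 0.3, 0.2]
finger_gap: 0.695
gripper_force: 0.0
```

Run:
```python
from h import *
a=snap('side')
cv2.imwrite('pics/s6.png',cv2.resize(a[100:400,150:350],(400,600),interpolation=cv2.INTER_CUBIC))
```

```text
(no output)
```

View pics/s6.png

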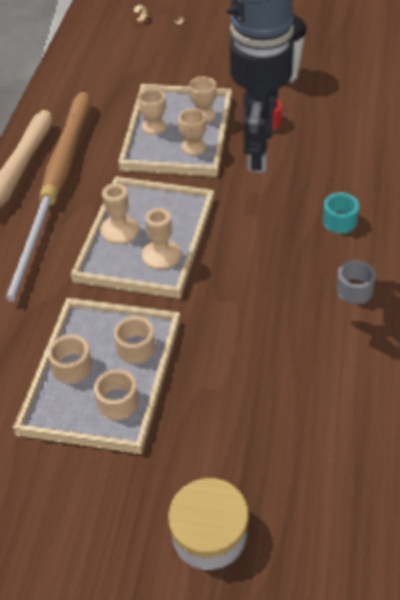

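All five pieces stand upright in their own trays: egg cups at crop (193,130) and (202,97), candlestick at (160,240), rings at (134,338) and (116,393). The gripper is clear.

```bash
python3 -c "
from station import manip
print(manip.sign_off())"
```

```text
the job is handed in; nothing more can be done
None
```

I put all five pieces upright in their matching trays, left the coffee cup, wax tin and look-alike rings where they were, and handed the job in at about 35 s; no verdict came back.

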